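Slide the power module round the bench fixtures into the test bay

ROBOT

A 6-joint arm with a two-finger parallel gripper is mounted at the origin on the work surface. World frame = base frame: x ahead of the robot, y to its left, z up, the work surface at z = 0. Lengths are in m, angles in rad, forces in N, time in s.
With the tool pointing down it reaches from about 0.35 to 1 m from the base axis. Payload 7.1 kg.
Tool frame: the origin (TCP) lies midway between the tips of the shut fingers; the grasp point (between the pads) lies 19 mm behind it; z points along the fingers, x is the direction in which the jaws open and shut, and the axes are right-handed (so a half turn about z gives the same grasp; the last joint's range is limited). The gripper opens to 85 mm and grips with 20 to 120 N. Pads are 22 mm wide; open, the fingers measure 114 mm over their backs; the gripper's body (76 mm by 85 mm) begins 54 mm behind the grasp point. The pads swing forward as they close: fully open they stand 13 mm farther back than shut.
Start: joints at [1.164, 0.423, 1.63, -0, 1.089, -0.019], TCP at [0.236, 0.579, 0.231] pointing down, gripper open.
Joint ranges: [-3, 3], [-0.9, 2.11], [0.09, 2.58], [-1.31, 4.45], [0.11, 2.69], [-2.54, 2.54]. Speed limits (rad/s): [2.39, 2.39, 3.01, 3.14, 3.14, 3.14].

INTERFACE

Orientations are given as a 3x3 rotation matrix whose columns are the frame's x, y, z axes.
In Python, from station import bot, eyes, job, nets gives the robot as it stands.
- The arm moves only by the shell command python3 -m crank 'ROWS' [OPENING] [FORCE]. ROWS is JSON, a list of rows, each a list of 2 entries, a list of its own where there are three numbers: the shift along the tool's x, y, z in m, then the turn about the tool's z in rad. In form: [[[x, y, z], twist], ...]. A call has exactly 5 rows; each row shifts and turns the commanded pose from where the row before left it, along the tool's axes as they then stand; what a row does not reach is not made up. A row lasts 1/10 s, in which the tool goes at most 50 mm and 8.59 degrees, less where a joint would pass 70% of its speed; a pose out of reach is approached as far as the arm can. A call is refused whole if a number of a shift passes 0.05 or a number of a turn 0.15, either way. A call with a gripper value outside its range is refused whole. OPENING is the finger opening in m, from 0 to 0.0854, set as the call begins (- or left out, the last holds). The fingers move at their own pace and stop on an object; FORCE is the grip in N (left out, the last holds). Time passes only in rows, so rows that do not move let the fingers close, or fill a call up. It gives the time, the measured TCP pose, the force and the opening at its end, in the units of the state.
- bot.read_state(): the state, without advancing time (a new reading comes with each control period).
- eyes.capture(name): name is "side" or "top"; returns a dict with "image" (384x512x3 uint8, red, green, blue), "vertical_fov" (degrees; the focal length in pixels is half the picture's height over the tangent of half this angle, whatever the lens; pixels are square), "cx", "cy" (the principal point, pixels), "R" (3x3) and "t" (3): a world point X has camera coordinates R X + t. Camera axes: x right, y down, z forward; pixel columns grow to the right and rows downward; lengths in m; the calibration is good to about 2 mm. A picture is of the moment at which its call begins. There is no depth.
- job.finish_job(): hands the job in, once; it reports no verdict.
Trained networks look in a picture, given as the dict that the camera call returned (one of the last four; its "shot" number tells which), for a name from the list of things; names that differ only in an ending like _2 or _b are one class to them, and where a whole thing is asked for, a point or a joint stands for the part that bears it (a point fixed in the world has none). Each returns a list of dicts, best first, with "confidence" (0 to 1); they miss things now and then, are a little off and sometimes report something else, mostly with a low value. They report only what shows in the picture. A call takes as long as a camera call.
- nets.search_frame(picture, name): "point" ([x, y, z] in m, in world coordinates, good to about 4 mm: the middle of the surface that is visible of it).
- nets.silhouettes(picture, name): "region" (384x512 bool, what is visible of it).
The state is a dict: "time": time; "joints": joint angles; "qd": joint speeds; "tau": joint torques, N m; "tool_pos": TCP position; "ee_rot": TCP orientation; "contact_force": force on the tool from outside, world axes, zero at the start; "wrist_torque": the same for the moment, N m; "width": opening from 0.0 (shut) to 1.0 (fully open).
Only numpy, scipy, OpenCV 4.12 (cv2) and the standard library are available. Lean on these libraries where they do the work, as an engineer would, in place of code of your own. Each camera call takes 0.05 s, during which the arm holds its last target. There are 200 camera calls.

TASK

Draw the power module out from under the instrument shelf and slide it across the bench into the clear-roofed test bay, blue connector end first, fully home against the bay's back stop and straight, then let go. Keep it flat on the bench all the way, never lifted or tipped, and let neither it nor the robot touch the socket box, the parts bin or the reel holder in between; leave everything else on the bench where it is. Shelf and bay leave no room for a hand, so it must be drawn out by its nose end, released, and taken again at its tail to be pushed in.

Things in the scene. Friction and masses are not known exactly. Their poses are not given: they have to be found in the camera images.
- module: Loose aluminium block 160 long x 50 wide x 45 tall mm (plain case sides 38 tall, fins up to 45 on the last 50 mm of the tail, green circuit board on the rest), 0.5 to 0.9 kg. Origin: centre of its underside; x runs along its length to the nose, its blue connector end; z up. It lies flat, its tail half under the shelf, 70 to 100 mm of its nose end sticking out of the mouth.
- module_nose (a point): Centre of the module's blue nose face: 80 mm ahead of the module's origin along its x, 20 mm up.
- module_tail (a point): Centre of the module's finned tail face: 80 mm behind the module's origin, 20 mm up.
- shelf: Fixed white shelf on the robot's right, 270 wide, 240 deep, open only at its mouth. Origin: on the bench at the middle of the mouth; x leads in, -x out. Its board is 60 to 72 mm above the bench; a grey meter on it, up to 160 mm over the bench, begins 67 mm behind the mouth.
- bay: Fixed tunnel on the robot's left, clear roof, aluminium walls. Origin: on the bench at the middle of the open mouth; x leads in. 72 mm wide inside, walls 10 thick, 66 high inside, 72 over the roof; floor is the bench. Black back stop 85 mm in from the mouth: a module that is home sticks out by 75 mm, tail outside. A blue test set (240 wide, 110 tall) begins 97 mm behind the mouth.
- socket_box: Fixed obstacle: white double socket box 65 (its x) x 110 (its y) x 50 tall mm, up to 53 with its red switch. Origin: centre of its underside.
- parts_bin: Fixed obstacle: open blue parts bin 76 (its x) x 100 (its y) x 50 tall mm. Origin: centre of its underside.
- reel_holder: Fixed obstacle: round solder-reel holder, dark foot 84 mm across, orange top, 56 tall. Origin: centre of its underside.
- flux_jar: Bystander, loose: amber jar 48 mm across, 55 tall. Origin: centre of its underside.
- screwdriver: Bystander, loose: red-handled screwdriver 160 mm long, handle at most 30 thick, lying along its x; origin under its middle.
- mug: Bystander, loose: white cup 76 mm across, 75 tall. Origin: centre of its underside.
- wrench: Bystander, loose: steel wrench 140 mm long, at most 36 wide, lying along its x; origin under its middle.
- fuse_box: Bystander, loose: small cardboard box 70 (its x) x 45 x 30 tall mm. Origin: centre of its underside.
- tape: Bystander, loose: yellow roll of tape 72 mm across, 22 tall. Origin: centre of its underside.

How it is judged:
On the way, in this order (a step that is already met when the one before it is completed fails the run):
1. the module is drawn clear of the shelf (x of module_tail in the frame of shelf below 0 m), for 0.1 s.
2. its nose has entered the mouth of the bay (x of module_nose in the frame of bay above 0.005 m and y of module_nose in the frame of bay between -0.03 and 0.03 m), for 0.1 s.
At the end, for the whole second after the job is handed in: The module lies flat on the bench at rest in the test bay, nose first: the nose within 10 mm of the back stop (75 mm or more inside the mouth) and within 12 mm of the bay's middle line, its length within 0.12 rad of the bay's, the tail outside the mouth (x of module_nose in the frame of bay above 0.075 m and y of module_nose in the frame of bay between -0.012 and 0.012 m and angle between the x axis of module and the x axis of bay, either way round below 0.12 rad and x of module_tail in the frame of bay below 0 m and height (world z) of module below 0.004 m and angle between module's own z axis and vertical below 0.04 rad and linear speed of module below 0.01 m/s); the robot touches nothing.
It fails at once if the module is lifted off the bench or tipped (height (world z) of module above 0.012 m or angle between module's own z axis and vertical above 0.15 rad).
It fails at once if anything touches the socket box (contact force between socket_box and anything else above 1 N).
It fails at once if anything touches the parts bin (contact force between parts_bin and anything else above 1 N).
It fails at once if anything touches the reel holder (contact force between reel_holder and anything else above 1 N).
It fails at once if one of the loose bystanders is moved by more than 20 mm (distance of any of flux_jar, screwdriver, mug, wrench, fuse_box, tape from where it was at the start of the episode above 0.02 m).
It also fails if it takes over 45 s, if anything falls off the work surface, if the arm or the gripper's body presses on something with over 40 N, if the wrist force passes 120 N, or if a joint passes its speed limit or range.

## Working session

There is one attempt and no reset: what is moved stays moved. The work goes in short steps, Python scripts to look and compute and a shell command to move; the robot and the scene stay as the last step left them, time stands still between calls to the robot, and variables do not carry over. Pictures are saved under pics/ and viewed, about 8 in all and at most 12, crops included, and the job is handed in when it is done.

```bash
ls; mkdir -p pics; python3 - <<'E'
from station import bot,eyes,nets
import cv2,numpy as np
np.set_printoptions(precision=4,suppress=True)
s=bot.read_state();print(s['time'],s['tool_pos'],s['ee_rot'],s['width'])
for c in ['top','side']:
    p=eyes.capture(c);cv2.imwrite(f'pics/{c}0.png',cv2.resize(p['image'][:,:,::-1],None,fx=1.5,fy=1.5))
    print(c,p['vertical_fov'],p['cx'],p['cy'],p['R'],p['t'])
    for n in ['module','module_nose','shelf','bay','socket_box','parts_bin','reel_holder','flux_jar','screwdriver','mug','wrench','fuse_box','tape']:
        r=nets.search_frame(p,n)
        print(n,[(np.round(q['point'],3).tolist(),round(q['confidence'],2)) for q in r[:2]])
E
```

```text
pics
0.0 [0.2361 0.5781 0.2305] [[ 0.3782  0.9257 -0.0006]
 [ 0.9257 -0.3782 -0.0014]
 [-0.0015 -0.     -1.    ]] 1.001038012181603
top 57.0946910950033 258.709801745632 185.72184802630568 [[-0.0153 -0.9999  0.0078]
 [-0.9906  0.0141 -0.1359]
 [ 0.1357 -0.0098 -0.9907]] [-0.0436  0.553   1.0349]
module [([0.484, -0.337, 0.039], 0.55)]
module_nose [([0.485, -0.334, 0.035], 0.88)]
shelf [([0.441, -0.482, 0.158], 0.6)]
bay [([0.563, 0.503, 0.11], 0.68), ([0.485, -0.336, 0.037], 0.57)]
socket_box [([0.645, 0.067, 0.048], 0.81)]
parts_bin [([0.434, -0.038, 0.005], 0.74)]
reel_holder [([0.713, -0.182, 0.055], 0.8)]
flux_jar [([0.359, 0.06, 0.052], 0.57), ([0.345, -0.203, 0.024], 0.19)]
screwdriver [([0.348, -0.203, 0.027], 0.73), ([0.44, -0.48, 0.157], 0.21)]
mug [([0.775, 0.224, 0.04], 0.55)]
wrench [([0.711, 0.305, 0.005], 0.67)]
fuse_box [([0.351, 0.198, 0.032], 0.88)]
tape [([0.702, -0.294, 0.025], 0.65), ([0.644, 0.065, 0.052], 0.57)]
side 48.67379933092221 250.54600220511887 189.84000235056172 [[ 0.945  -0.3266  0.0178]
 [-0.2247 -0.6878 -0.6902]
 [ 0.2376  0.6483 -0.7234]] [-0.5603  0.1445  1.1348]
module [([0.483, -0.332, 0.04], 0.92)]
module_nose [([0.479, -0.334, 0.041], 0.96)]
shelf [([0.439, -0.509, 0.159], 0.81), ([0.557, 0.454, 0.109], 0.53)]
bay [([0.555, 0.46, 0.105], 0.58)]
socket_box [([0.644, 0.048, 0.051], 0.82), ([0.704, -0.3, 0.023], 0.33)]
parts_bin [([0.436, -0.044, 0.03], 0.93)]
reel_holder [([0.709, -0.191, 0.053], 0.62)]
flux_jar [([0.364, 0.05, 0.042], 0.7)]
screwdriver [([0.34, -0.212, 0.02], 0.88)]
mug [([0.762, 0.206, 0.052], 0.59)]
wrench [([0.712, 0.304, 0.006], 0.51)]
fuse_box [([0.348, 0.188, 0.028], 0.8)]
tape [([0.704, -0.3, 0.022], 0.71)]
```

View pics/top0.png

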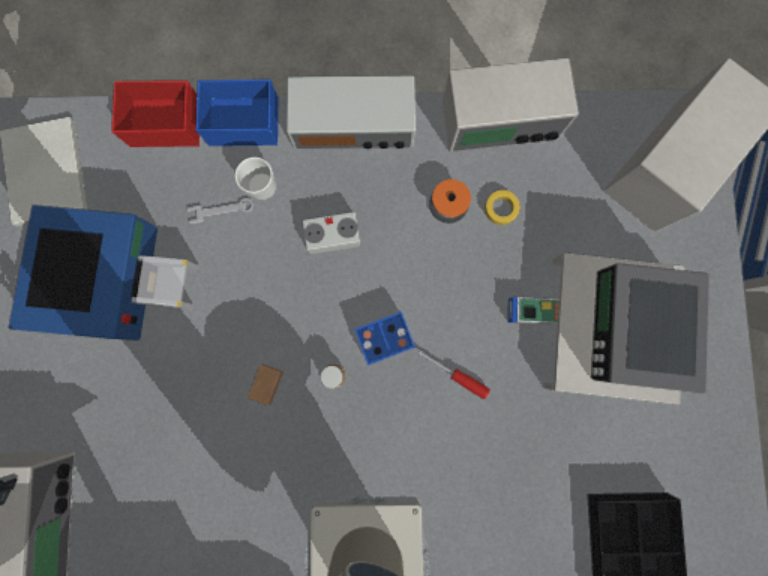

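View pics/side0.png

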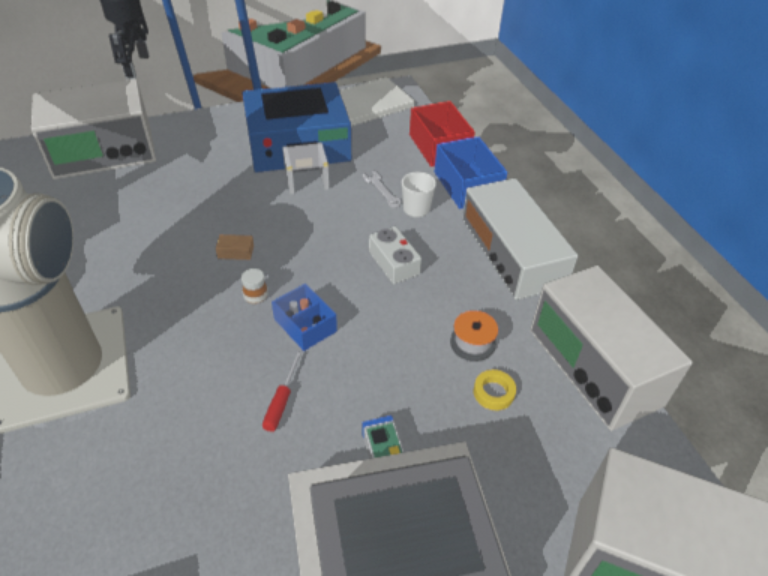

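Top view: module nose at (511,309), poking out of the shelf on the right; bay mouth at about (185,283) on the left. The bin (385,337) and socket box (332,231) leave a gap between them. I'll rectify the important patches at their top heights for accurate poses.

```bash
cat > h.py <<'E'
import cv2,numpy as np
from station import bot,eyes,nets,job
np.set_printoptions(precision=4,suppress=True)
def K(p):
    f=192/np.tan(np.radians(p['vertical_fov'])/2);return np.array([[f,0,p['cx']],[0,f,p['cy']],[0,0,1]])
def ortho(p,x0,x1,y0,y1,z,s,grid=0.05):
    # rows: x decreasing downward, cols: y decreasing rightward; s px per m
    h,w=int(round((x1-x0)*s)),int(round((y1-y0)*s))
    R=np.array(p['R']);t=np.array(p['t'])
    A=np.array([[0,-1/s,x1],[-1/s,0,y1],[0,0,z],[0,0,1]])
    H=K(p)@np.c_[R,t]@A
    im=cv2.warpPerspective(np.ascontiguousarray(p['image'][:,:,::-1]),H,(w,h),flags=cv2.INTER_CUBIC|cv2.WARP_INVERSE_MAP)
    for g in np.arange(np.ceil(x0/grid)*grid,x1,grid):
        r=int((x1-g)*s);cv2.line(im,(0,r),(w,r),(0,255,255),1);cv2.putText(im,f'{g:.2f}',(0,r-2),0,.35,(0,0,255),1)
    for g in np.arange(np.ceil(y0/grid)*grid,y1,grid):
        c=int((y1-g)*s);cv2.line(im,(c,0),(c,h),(0,255,255),1);cv2.putText(im,f'{g:.2f}',(c+1,10),0,.35,(0,0,255),1)
    return im
E
python3 - <<'E'
from h import *
p=eyes.capture('top')
a=ortho(p,.32,.77,-.26,.14,.05,900)           # gap
b=ortho(p,.42,.55,-.45,-.30,.038,2600)
c=ortho(p,.43,.60,.34,.49,.072,2600)
h=max(i.shape[0] for i in (a,));print(a.shape,b.shape,c.shape)
bc=np.vstack([b,c]);bc=cv2.resize(bc,(390,b.shape[0]+c.shape[0]))
can=np.zeros((max(a.shape[0],bc.shape[0]),a.shape[1]+390,3),np.uint8)
can[:a.shape[0],:a.shape[1]]=a;can[:bc.shape[0],a.shape[1]:]=bc
can=cv2.resize(can,(int(can.shape[1]*600/can.shape[0]),600)) if can.shape[0]>600 else can
cv2.imwrite('pics/o1.png',can);print(can.shape)
for n in ['module','parts_bin','socket_box']:
    r=nets.silhouettes(p,n)
    if r:
        m=np.array(r[0]['region']).astype(np.uint8)
        R=np.array(p['R']);t=np.array(p['t']);C=-R.T@t
        cs=max(cv2.findContours(m,0,2)[0],key=cv2.contourArea)[:,0]
        d=(R.T@np.linalg.inv(K(p))@np.c_[cs,np.ones(len(cs))].T).T
        z={'module':.038}.get(n,.05);X=C+d*((z-C[2])/d[:,2])[:,None]
        rr=cv2.minAreaRect((X[:,:2]*1000).astype(np.float32));print(n,r[0]['confidence'],rr,cv2.boxPoints(rr).round(1).tolist())
print('C',C)
E
```

```text
(405, 360, 3) (338, 390, 3) (442, 390, 3)
(600, 576, 3)
module 0.88 ((482.70587158203125, -342.9002990722656), (100.16499328613281, 54.16059494018555), 86.29573822021484) [[452.3999938964844, -391.1000061035156], [506.5, -394.6000061035156], [513.0, -294.70001220703125], [458.8999938964844, -291.20001220703125]]
parts_bin 0.55 ((434.2764892578125, -40.63351058959961), (75.40079498291016, 100.7873306274414), 20.714786529541016) [[381.20001220703125, -6.800000190734863], [416.79998779296875, -101.0999984741211], [487.3999938964844, -74.4000015258789], [451.70001220703125, 19.799999237060547]]
socket_box 0.77 ((648.1331787109375, 63.73509979248047), (75.5824966430664, 112.24895477294922), 7.4985175132751465) [[603.2999877929688, 114.4000015258789], [618.0, 3.200000047683716], [692.9000244140625, 13.0], [678.2999877929688, 124.30000305175781]]
C [ 0.4067 -0.0412  1.1007]
```

View pics/o1.png

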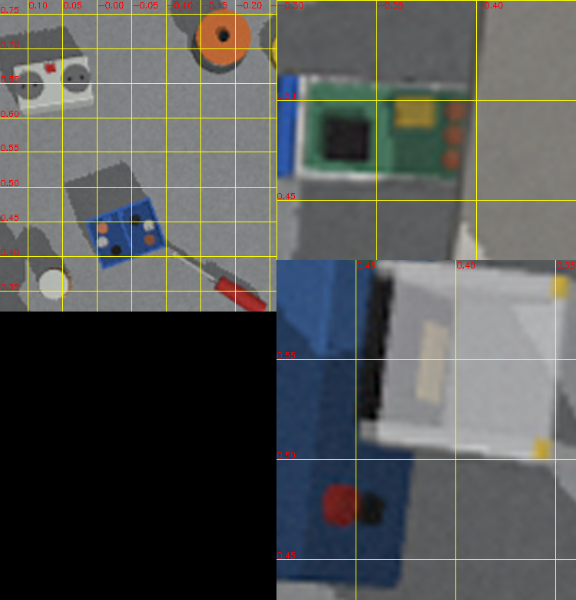

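The panels give these poses:

| Item | Position | Heading |
|---|---|---|
| Module nose | about (0.488, -0.311), 75 mm out of the shelf | about (0.055, 1) |
| Bay mouth centre | about (0.546, 0.349) | about (0.1, 1) |

I'll turn the wrist first.

```bash
cat >> h.py <<'E'
def to(x,y,z,yaw):
    s=bot.read_state();R=np.array(s['ee_rot']);p=np.array(s['tool_pos'])
    cy=np.arctan2(R[1,0],R[0,0]);tw=-((yaw-cy+np.pi/2)%np.pi-np.pi/2)
    print('t',round(s['time'],2),'tcp',p,'yaw',round(cy,4),'F',np.array(s['contact_force']).round(1),'w',round(s['width'],3),'q6',round(s['joints'][5],2))
    print(' shift in present tool axes',R.T@(np.array([x,y,z])-p),'twist',round(tw,3))
E
python3 -m crank '[[[0,0,0],0.125],[[0,0,0],0.125],[[0,0,0],0.125],[[0,0,0],0.125],[[0,0,0],0.125]]' 0.0854 60
python3 -m crank '[[[0,0,0],0.125],[[0,0,0],0.125],[[0,0,0],0.125],[[0,0,0],0.125],[[0,0,0],0.115]]'
python3 -c "from h import *;to(.487,-.336,.12,-.055)"
```

```text
time: 2.1
tool_pos: [0.2363, 0.5786, 0.2313]
ee_rot: [[0.851, 0.525, -0.0], [0.525, -0.851, -0.0], [-0.0, 0.0, -1.0]]
contact_force: [0.7, 0.2, -0.3]
width: 1.004
time: 2.6
tool_pos: [0.2363, 0.5786, 0.2313]
ee_rot: [[0.998, -0.062, -0.0], [-0.062, -0.998, -0.0], [-0.0, 0.0, -1.0]]
contact_force: [-0.2, -0.3, 0.0]
width: 0.999
t 2.6 tcp [0.2363 0.5786 0.2313] yaw -0.0621 F [-0.2 -0.3  0. ] w 0.999 q6 1.23
 shift in present tool axes [0.307  0.8972 0.1113] twist -0.007
```

```bash

python3 -m crank '[[[0.016,0.045,0],0],[[0.016,0.045,0],0],[[0.016,0.045,0],0],[[0.016,0.045,0],0],[[0.016,0.045,0],0]]' >/dev/null
python3 -m crank '[[[0.016,0.045,0],0],[[0.016,0.045,0],0],[[0.016,0.045,0],0],[[0.016,0.045,0],0],[[0.016,0.045,0],0]]' >/dev/null
python3 -m crank '[[[0.015,0.045,0],0],[[0.015,0.045,0],0],[[0.015,0.045,0],0],[[0.015,0.045,0],0],[[0.015,0.045,0],0]]' >/dev/null
python3 -m crank '[[[0.015,0.045,0],0],[[0.015,0.045,0],0],[[0.015,0.045,0],0],[[0.015,0.045,0],0],[[0,0,0],0]]' >/dev/null
python3 -c "from h import *;to(.487,-.336,.12,-.055)"
```

```text
t 4.6 tcp [ 0.4837 -0.2971  0.2316] yaw -0.0608 F [0.  0.  0.2] w 1.003 q6 -0.51
 shift in present tool axes [0.0053 0.0384 0.1117] twist -0.006
```

```bash

python3 -m crank '[[[0.005,0.038,0.03],0],[[0,0,0.045],0],[[0,0,0.045],0],[[0,0,0.045],0],[[0,0,0.035],0]]' >/dev/null
python3 -c "
from h import *;to(.487,-.336,.006,-.055)
p=eyes.capture('side');cv2.imwrite('pics/s1.png',cv2.resize(p['image'][200:350,180:380,::-1],None,fx=4,fy=4,interpolation=cv2.INTER_CUBIC))"
```

```text
t 5.1 tcp [ 0.4839 -0.3289  0.0289] yaw -0.057 F [-0.3 -0.5 -0.4] w 1.003 q6 -0.56
 shift in present tool axes [0.0035 0.0069 0.0229] twist -0.002
```

View pics/s1.png

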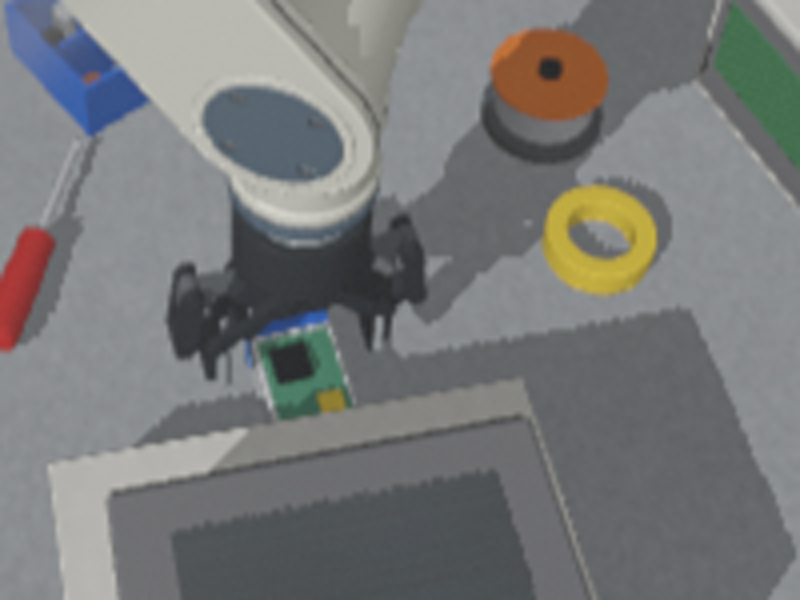

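The fingers straddle the module (left finger at (210,370), right at (375,340), nose between them). Next I go down and grip.

```bash

python3 -m crank '[[[0.003,0.007,0.008],0],[[0,0,0.008],0],[[0,0,0.007],0],[[0,0,0],0],[[0,0,0],0]]' 
python3 -m crank '[[[0,0,0],0],[[0,0,0],0],[[0,0,0],0],[[0,0,0],0],[[0,0,0],0]]' 0.03 60
python3 -m crank '[[[0,0,0],0],[[0,0,0],0],[[0,0,0],0],[[0,0,0],0],[[0,0,0],0]]'
python3 -c "
from h import *;to(.487,-.286,.006,-.055)"
```

```text
time: 5.65
tool_pos: [0.488, -0.3375, 0.0093]
ee_rot: [[0.998, -0.057, 0.001], [-0.057, -0.998, -0.001], [0.001, 0.001, -1.0]]
contact_force: [1.1, -0.5, -0.2]
width: 0.999
time: 6.15
tool_pos: [0.4875, -0.3373, 0.0091]
ee_rot: [[0.998, -0.057, -0.0], [-0.057, -0.998, -0.0], [-0.0, 0.0, -1.0]]
contact_force: [-1.0, 0.0, 6.7]
width: 0.58
time: 6.65
tool_pos: [0.4875, -0.3373, 0.0091]
ee_rot: [[0.998, -0.057, 0.0], [-0.057, -0.998, -0.0], [0.0, 0.0, -1.0]]
contact_force: [-2.0, 1.4, 7.1]
width: 0.578
t 6.65 tcp [ 0.4875 -0.3373  0.0091] yaw -0.057 F [-2.   1.4  7.1] w 0.578 q6 -0.57
 shift in present tool axes [-0.0034 -0.0512  0.0031] twist -0.002
```

```bash

python3 -m crank '[[[0,-0.01,0],0],[[0,-0.02,0],0],[[0,-0.025,0],0],[[0,-0.025,0],0],[[0,-0.025,0],0]]' 
python3 -c "
from h import *;to(.493,-.237,.009,-.055)
p=eyes.capture('top');print(nets.search_frame(p,'module')[:1])"
```

```text
time: 7.15
tool_pos: [0.4946, -0.2325, 0.0091]
ee_rot: [[0.998, -0.057, 0.003], [-0.057, -0.998, -0.002], [0.003, 0.002, -1.0]]
contact_force: [0.1, -3.9, 3.1]
width: 0.576
t 7.15 tcp [ 0.4946 -0.2325  0.0091] yaw -0.0568 F [ 0.1 -3.9  3.1] w 0.576 q6 -0.4
 shift in present tool axes [-0.0013  0.0046  0.0001] twist -0.002
[{'point': [0.7124, 0.3058, 0.0052], 'confidence': 0.3}]
```

```bash

python3 -m crank '[[[0.009,-0.027,0],0],[[0.009,-0.027,0],0],[[0.009,-0.027,0],0],[[0.009,-0.027,0],0],[[0.009,-0.027,0],0]]' 
python3 -c "
from h import *;to(.547,0.11,.009,-.055)
p=eyes.capture('top');cv2.imwrite('pics/g1.png',ortho(p,.38,.72,-.3,.14,.05,1500))"
```

```text
time: 7.75
tool_pos: [0.5467, -0.0998, 0.0091]
ee_rot: [[0.998, -0.057, 0.001], [-0.057, -0.998, -0.001], [0.001, 0.001, -1.0]]
contact_force: [-1.5, -6.6, 6.7]
width: 0.576
t 7.75 tcp [ 0.5467 -0.0998  0.0091] yaw -0.0567 F [-1.5 -6.6  6.7] w 0.576 q6 -0.14
 shift in present tool axes [-0.0116 -0.2095 -0.0001] twist -0.002
```

View pics/g1.png

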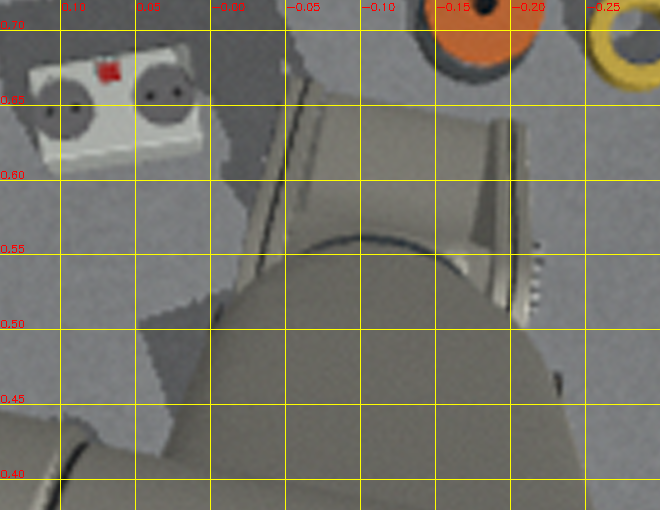

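The arm hides the module, but the socket box front edge shows at x 0.612 or more, and the bin edge stays at 0.487 or less. The centreline at x=0.547 is clear, so I carry on.

```bash

python3 -m crank '[[[-0.001,-0.022,0],0],[[-0.001,-0.025,0],0],[[-0.001,-0.025,0],0],[[-0.001,-0.025,0],0],[[-0.001,-0.025,0],0]]' 
python3 -m crank '[[[-0.0015,-0.022,0],0],[[-0.0015,-0.022,0],0],[[-0.0015,-0.022,0],0],[[-0.0015,-0.022,0],0],[[-0.0015,-0.022,0],0]]' 
python3 -c "
from h import *;to(.5385,0.275,.009,-.1)
p=eyes.capture('side');cv2.imwrite('pics/g2.png',cv2.resize(p['image'][60:260,130:380,::-1],None,fx=3,fy=3,interpolation=cv2.INTER_CUBIC))"
```

```text
time: 8.3
tool_pos: [0.5487, 0.0223, 0.0091]
ee_rot: [[0.998, -0.056, 0.001], [-0.056, -0.998, -0.001], [0.001, 0.001, -1.0]]
contact_force: [0.9, -7.5, 6.1]
width: 0.572
time: 8.8
tool_pos: [0.5471, 0.1324, 0.0091]
ee_rot: [[0.998, -0.056, 0.001], [-0.056, -0.998, -0.001], [0.001, 0.001, -1.0]]
contact_force: [0.3, -7.4, 7.1]
width: 0.572
t 8.8 tcp [0.5471 0.1324 0.0091] yaw -0.0564 F [ 0.3 -7.4  7.1] w 0.572 q6 0.27
 shift in present tool axes [-0.0166 -0.1419 -0.0001] twist 0.044
```

View pics/g2.png

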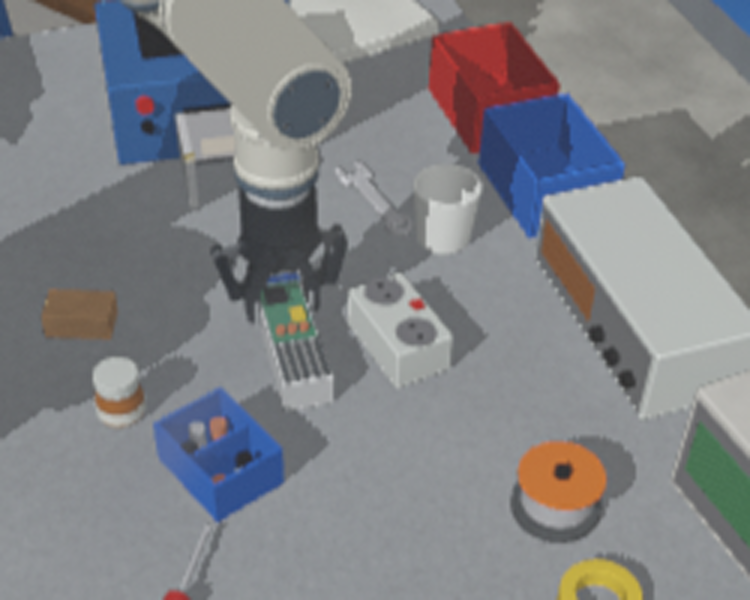

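The module is through the gap, with its tail (300,390) clear of both the bin and the socket box. On to the release point in front of the bay.

```bash

python3 -m crank '[[[-0.002,-0.02,0],0],[[-0.002,-0.022,0],0],[[-0.002,-0.022,0],0],[[-0.002,-0.022,0],0],[[-0.002,-0.022,0],0]]' 
python3 -m crank '[[[-0.003,-0.017,0],0.011],[[-0.003,-0.017,0],0.011],[[0,0,0],0.011],[[0,0,0],0.011],[[0,0,0],0]]' 
python3 -c "
from h import *;to(.5385,0.275,.009,-.1)"
python3 -m crank '[[[0,0,0],0],[[0,0,0],0],[[0,0,0],0],[[0,0,0],0],[[0,0,0],0]]' 0.0854
python3 -m crank '[[[0,0,-0.02],0],[[0,0,-0.04],0],[[0,0,-0.04],0],[[0,0,-0.05],0],[[0,0,0],0]]' 
python3 -c "
from h import *;to(.527,0.162,.1,-.1)"
```

```text
time: 9.35
tool_pos: [0.5432, 0.2402, 0.0091]
ee_rot: [[0.998, -0.057, 0.0], [-0.057, -0.998, -0.001], [0.0, 0.001, -1.0]]
contact_force: [1.4, -8.2, 8.1]
width: 0.574
time: 9.85
tool_pos: [0.5399, 0.276, 0.0091]
ee_rot: [[0.995, -0.101, 0.002], [-0.101, -0.995, 0.002], [0.002, -0.002, -1.0]]
contact_force: [0.4, 6.0, 5.5]
width: 0.577
t 9.85 tcp [0.5399 0.276  0.0091] yaw -0.1013 F [0.4 6.  5.5] w 0.577 q6 0.55
 shift in present tool axes [-0.0013  0.0011  0.0001] twist -0.001
time: 10.35
tool_pos: [0.539, 0.2746, 0.0081]
ee_rot: [[0.995, -0.101, -0.0], [-0.101, -0.995, -0.0], [-0.0, 0.0, -1.0]]
contact_force: [0.1, -0.1, -0.2]
width: 0.997
time: 10.85
tool_pos: [0.5431, 0.2767, 0.1652]
ee_rot: [[0.995, -0.101, 0.011], [-0.101, -0.995, 0.005], [0.01, -0.006, -1.0]]
contact_force: [0.1, -0.2, -0.1]
width: 1.002
t 10.85 tcp [0.5431 0.2767 0.1652] yaw -0.101 F [ 0.1 -0.2 -0.1] w 1.002 q6 0.55
 shift in present tool axes [-0.0051  0.1161  0.0644] twist -0.001
```

```bash

python3 -m crank '[[[0,0.045,0],0],[[0,0.045,0],0],[[0,0.045,0],0],[[0,0.045,0],0],[[0,0.045,0],0]]' >/dev/null
python3 -m crank '[[[0,0.045,0],0],[[0,0.045,0],0],[[0,0.045,0],0],[[0,0.045,0],0],[[0,0,0],0]]' >/dev/null
python3 - <<'E'
from h import *
to(.527,0.162,.12,-.1)
p=eyes.capture('top')
a=ortho(p,.46,.61,.12,.32,.045,2000);b=ortho(p,.46,.61,.32,.47,.072,2000)
cv2.imwrite('pics/r1.png',np.hstack([b,a])); print(a.shape,b.shape)
r=nets.silhouettes(p,'module')
for q in r[:2]:
    m=np.array(q['region']).astype(np.uint8)
    R=np.array(p['R']);t=np.array(p['t']);C=-R.T@t
    cs=max(cv2.findContours(m,0,2)[0],key=cv2.contourArea)[:,0]
    d=(R.T@np.linalg.inv(K(p))@np.c_[cs,np.ones(len(cs))].T).T
    X=C+d*((.04-C[2])/d[:,2])[:,None]
    print(q['confidence'],cv2.boxPoints(cv2.minAreaRect((X[:,:2]*1000).astype(np.float32))).round(1).tolist())
E
```

```text
t 11.85 tcp [ 0.4978 -0.1325  0.1582] yaw -0.1059 F [-0.9 -0.1 -0.1] w 1.0 q6 -0.18
 shift in present tool axes [-0.0022 -0.296   0.0379] twist -0.006
(300, 400, 3) (300, 300, 3)
0.66 [[497.20001220703125, 150.5], [549.5999755859375, 144.3000030517578], [569.0999755859375, 309.20001220703125], [516.7000122070312, 315.3999938964844]]
```

View pics/r1.png

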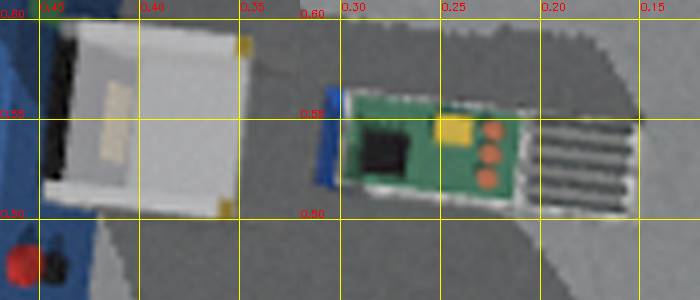

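The module lies at heading about 0.12, with its tail centre at about (0.5235, 0.156) and its nose just short of the bay mouth (0.546, 0.349, heading 0.1). Next I take it at the tail.

```bash

python3 -m crank '[[[0,-0.045,0],0],[[0,-0.045,0],0],[[0,-0.045,0],0],[[0,-0.045,0],0],[[0,-0.045,0],0]]' >/dev/null
python3 -m crank '[[[0,-0.045,0],0.007],[[0,-0.035,0],0.007],[[0,0,0],0],[[0,0,0],0],[[0,0,0],0]]' >/dev/null
python3 - <<'E'
from h import *
to(.526,0.178,.009,-.12)
p=eyes.capture('side')
for n in ['module_nose','module_tail','bay']:print(n,[(np.round(q['point'],3),q['confidence']) for q in nets.search_frame(p,n)[:1]])
E
```

```text
t 12.95 tcp [0.5285 0.1754 0.158 ] yaw -0.1141 F [ 0.2 -1.  -0.4] w 1.001 q6 0.41
 shift in present tool axes [-0.0027 -0.0024  0.149 ] twist 0.006
module_nose [(array([0.533, 0.208, 0.038]), 0.84)]
module_tail [(array([0.53 , 0.206, 0.036]), 0.55)]
bay [(array([0.507, 0.463, 0.11 ]), 0.96)]
```

```bash

python3 -m crank '[[[-0.003,-0.002,0.03],0.006],[[0,0,0.045],0],[[0,0,0.04],0],[[0,0,0.02],0],[[0,0,0.014],0]]'
python3 -m crank '[[[0,0,0],0],[[0,0,0],0],[[0,0,0],0],[[0,0,0],0],[[0,0,0],0]]' 
python3 -m crank '[[[0,0,0],0],[[0,0,0],0],[[0,0,0],0],[[0,0,0],0],[[0,0,0],0]]' 0.03 60
python3 -m crank '[[[0,0,0],0],[[0,0,0],0],[[0,0,0],0],[[0,0,0],0],[[0,0,0],0]]'
python3 - <<'E'
from h import *
to(.541,0.296,.009,-.1)
p=eyes.capture('side')
cv2.imwrite('pics/g3.png',cv2.resize(p['image'][70:220,150:320,::-1],None,fx=4,fy=4,interpolation=cv2.INTER_CUBIC))
E
```

```text
time: 13.65
tool_pos: [0.5257, 0.1767, 0.0075]
ee_rot: [[0.993, -0.122, -0.002], [-0.122, -0.993, -0.001], [-0.002, 0.001, -1.0]]
contact_force: [0.1, 0.1, 0.4]
width: 1.0
time: 14.15
tool_pos: [0.5272, 0.1779, 0.0103]
ee_rot: [[0.993, -0.121, 0.002], [-0.121, -0.993, 0.001], [0.002, -0.001, -1.0]]
contact_force: [-0.0, 0.5, 0.7]
width: 1.001
time: 14.65
tool_pos: [0.5271, 0.1778, 0.0098]
ee_rot: [[0.993, -0.121, 0.001], [-0.121, -0.993, 0.0], [0.001, -0.0, -1.0]]
contact_force: [0.2, -0.3, 5.9]
width: 0.573
time: 15.15
tool_pos: [0.5271, 0.1778, 0.0098]
ee_rot: [[0.993, -0.121, 0.001], [-0.121, -0.993, 0.0], [0.001, -0.0, -1.0]]
contact_force: [0.7, -0.7, 4.9]
width: 0.575
t 15.15 tcp [0.5271 0.1778 0.0098] yaw -0.1209 F [ 0.7 -0.7  4.9] w 0.575 q6 0.42
 shift in present tool axes [-0.0004 -0.119   0.0009] twist -0.021
```

View pics/g3.png

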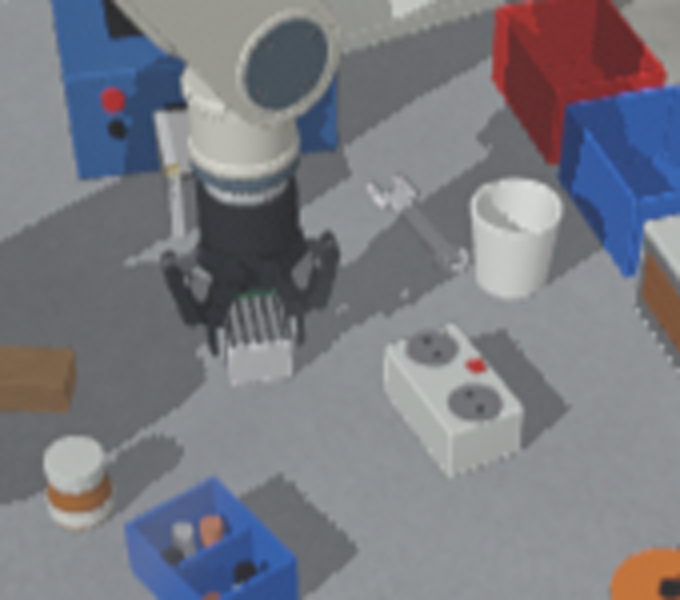

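The grip is on the fins at the tail, width 49 mm. Pushing in, with the alignment correction first.

```bash

python3 -m crank '[[[0.001,-0.01,0],-0.01],[[0.001,-0.015,0],-0.01],[[0,-0.02,0],0],[[0,-0.02,0],0],[[0,-0.015,0],0]]'
python3 -m crank '[[[0,-0.006,0],0],[[0,-0.006,0],0],[[0,-0.006,0],0],[[0,-0.004,0],0],[[0,0,0],0]]'
python3 - <<'E'
from h import *
to(.541,0.296,.009,-.1)
p=eyes.capture('top')
cv2.imwrite('pics/r2.png',ortho(p,.46,.62,.2,.47,.05,2500))
E
```

```text
time: 15.7
tool_pos: [0.5372, 0.2571, 0.0098]
ee_rot: [[0.995, -0.1, 0.0], [-0.1, -0.995, -0.001], [0.0, 0.001, -1.0]]
contact_force: [-0.9, -8.5, 7.4]
width: 0.569
time: 16.2
tool_pos: [0.5394, 0.2786, 0.0098]
ee_rot: [[0.995, -0.101, 0.0], [-0.101, -0.995, -0.0], [0.0, 0.0, -1.0]]
contact_force: [-0.8, -2.8, 8.0]
width: 0.577
t 16.2 tcp [0.5394 0.2786 0.0098] yaw -0.1008 F [-0.8 -2.8  8. ] w 0.577 q6 0.56
 shift in present tool axes [-0.0002 -0.0174  0.0008] twist -0.001
```

View pics/r2.png

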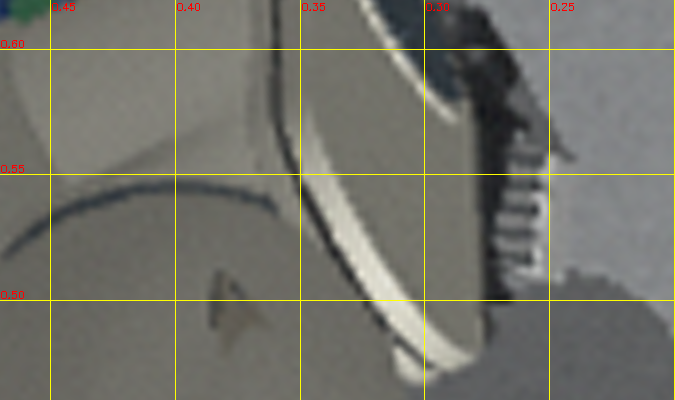

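The fins end at y of about 0.254, so about 20 mm remains. I push in small rows and watch the force.

```bash

python3 -m crank '[[[0,-0.003,0],0],[[0,-0.003,0],0],[[0,-0.003,0],0],[[0,-0.003,0],0],[[0,-0.002,0],0]]'
python3 -m crank '[[[0,-0.0006,0],0],[[0,-0.0006,0],0],[[0,-0.0006,0],0],[[0,-0.0006,0],0],[[0,-0.0006,0],0]]'
python3 -m crank '[[[0,-0.0006,0],0],[[0,-0.0006,0],0],[[0,-0.0006,0],0],[[0,-0.0006,0],0],[[0,-0.0006,0],0]]'
```

```text
time: 16.75
tool_pos: [0.5406, 0.2916, 0.0098]
ee_rot: [[0.995, -0.101, -0.0], [-0.101, -0.995, -0.001], [-0.0, 0.001, -1.0]]
contact_force: [-1.2, -8.1, 8.9]
width: 0.573
time: 17.25
tool_pos: [0.541, 0.2945, 0.0098]
ee_rot: [[0.995, -0.101, -0.0], [-0.101, -0.995, -0.002], [-0.0, 0.002, -1.0]]
contact_force: [-0.6, -7.5, 8.5]
width: 0.577
time: 17.75
tool_pos: [0.5413, 0.2974, 0.0098]
ee_rot: [[0.995, -0.101, -0.0], [-0.101, -0.995, -0.002], [-0.0, 0.002, -1.0]]
contact_force: [-0.9, -7.8, 9.1]
width: 0.574
```

```bash

for i in 1 2; do python3 -m crank '[[[0,-0.0006,0],0],[[0,-0.0006,0],0],[[0,-0.0006,0],0],[[0,-0.0006,0],0],[[0,-0.0006,0],0]]'|grep -E 'tool|force'; done
```

```text
tool_pos: [0.5415, 0.2996, 0.0098]
contact_force: [-0.3, -15.5, 11.7]
tool_pos: [0.5414, 0.2996, 0.0098]
contact_force: [0.9, -29.2, 17.4]
```

There's firm contact with the stop at y=0.2996: motion stopped and the force rose to 29 N. I take off the pressure, release and check.

```bash

python3 -m crank '[[[0,0.001,0],0],[[0,0.001,0],0],[[0,0.0005,0],0],[[0,0,0],0],[[0,0,0],0]]'
python3 -m crank '[[[0,0,0],0],[[0,0,0],0],[[0,0,0],0],[[0,0,0],0],[[0,0,0],0]]' 0.0854
python3 -m crank '[[[0,0,-0.02],0],[[0,0,-0.04],0],[[0,0,-0.04],0],[[0,0,-0.05],0],[[0,0,0],0]]' >/dev/null
python3 -m crank '[[[0,0.045,0],0],[[0,0.045,0],0],[[0,0.045,0],0],[[0,0.045,0],0],[[0,0.045,0],0]]' >/dev/null
python3 -m crank '[[[0,0.045,0],0],[[0,0.045,0],0],[[0,0.045,0],0],[[0,0.045,0],0],[[0,0,0],0]]' >/dev/null
python3 - <<'E'
from h import *
to(.5,-.1,.16,-.1)
p=eyes.capture('top')
cv2.imwrite('pics/r3.png',np.hstack([ortho(p,.46,.62,.34,.47,.072,2500),ortho(p,.46,.62,.22,.36,.045,2500)]))
q=eyes.capture('side')
for n in ['flux_jar','screwdriver','mug','wrench','fuse_box','tape']:
    print(n,[np.round(nets.search_frame(c,n)[0]['point'],3) for c in (p,q) if nets.search_frame(c,n)])
E
```

```text
time: 19.25
tool_pos: [0.5415, 0.2996, 0.0098]
ee_rot: [[0.995, -0.101, -0.001], [-0.101, -0.995, -0.003], [-0.001, 0.003, -1.0]]
contact_force: [-0.8, -14.8, 10.9]
width: 0.572
time: 19.75
tool_pos: [0.5415, 0.3025, 0.0092]
ee_rot: [[0.995, -0.1, -0.0], [-0.1, -0.995, 0.0], [-0.0, 0.0, -1.0]]
contact_force: [-0.0, -0.1, 0.3]
width: 0.999
t 21.25 tcp [ 0.5003 -0.1049  0.1592] yaw -0.1057 F [1.1 0.9 0.2] w 0.996 q6 -0.12
 shift in present tool axes [-0.0008 -0.0048 -0.0008] twist -0.006
flux_jar [array([0.359, 0.06 , 0.054]), array([0.362, 0.049, 0.044])]
screwdriver [array([ 0.342, -0.21 ,  0.021])]
mug [array([0.776, 0.226, 0.043]), array([0.758, 0.207, 0.052])]
wrench [array([0.712, 0.307, 0.005]), array([0.711, 0.293, 0.006])]
fuse_box [array([0.35 , 0.201, 0.033]), array([0.349, 0.191, 0.029])]
tape [array([ 0.703, -0.293,  0.022]), array([ 0.704, -0.299,  0.02 ])]
```

View pics/r3.png

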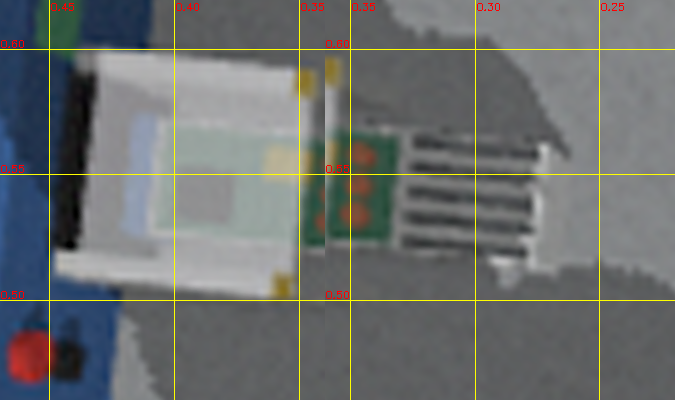

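The module is home: tail at y≈0.272 (about 77 mm outside the mouth), nose about 83–90 mm in, on the midline, slope about 0.1 like the bay. All six bystanders read where they started, and the hand is clear.

```bash
python3 -c "from station import job;print(job.finish_job())"
```

```text
the job is handed in; nothing more can be done
None
```

The job is handed in after about 21 s of the 45 s allowed. I drew the module out by its nose, towed it flat between the parts bin and the socket box, released it, took it again at the tail and pushed it into the bay. It stopped against the back stop with the push force at about 29 N. I then eased off, let go and moved the hand away.

**Last checks:**
- **Depth:** the tail is about 77 mm outside the bay mouth. The nose is about 83–90 mm inside, against a stop at 85 mm; the spread is my estimate through the clear roof.
- **Alignment:** the nose is about 1 mm from the bay's middle line. The module's heading matches the bay's at about 0.1 rad.
- **Robot:** the gripper is open and clear, with contact force near zero.
- **Bystanders:** all six read within about 11 mm of where they started. The wrench was the largest, and only in the side view; the top view put it within 3 mm. The screwdriver showed in only one of the two pictures.

**Disagreed or not checked:** the networks' position for the module's tail and nose was off when the arm was in the way, so I used the rectified pictures instead. I never measured contact with the socket box, bin or reel holder directly. The tow forces stayed near 8 N throughout and gave no sign of any.

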